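Return the caliper and scraper to the shadow tray

TASK

Put the caliper and the orange scraper back into the shadow tray, each lying flat and fully home in the cut-out of its own shape, face up. Set them down rather than dropping them, in either order, and leave the cutters in their pocket and the solder reel and parts box where they are.

Things in the scene. Friction and masses are not known exactly. Their poses are not given: they have to be found in the camera images.
- caliper: Closed digital caliper, display up, 165 mm long, about 160 g. Origin: on its underside below the grip point (about its centre of mass); x along the beam to the jaws, z up. Grey housing x -30 to 34, y -14 to 14, 16 thick (grip across y). Steel beam tail x -105 to -30, 16 wide, 6 thick. Steel jaws x 34 to 60, 6 thick: long ones reach y = -42, short ones y = +22.
- scraper: Flat scraper, 165 mm long, about 120 g. Origin: on its underside below the grip point; x from handle to blade, z up. Orange handle x -75 to 35, 24 wide in y (grip across y), 16 thick, black stripes on top near its tail. Dark clamp x 35 to 50, 32 wide, 8 thick. Steel blade x 50 to 90, 60 wide, 4 thick. Centre of mass about 8 mm ahead of the origin.
- tray: Shadow tray fixed to the bench, 210 (x) by 272 (y) by 14 mm high: 5 mm yellow base under black foam (rigid here) with three cut-outs 9 mm deep that show yellow. Origin: centre of underside. Tools lie along x: caliper at the -y side, cutters in the middle, scraper at the +y side. Each tool's cut-out has its outline with 3.5 mm to spare all round and takes it one way round only.
- caliper_pocket (a point): Where the caliper's origin belongs: on its cut-out's yellow floor, 5 mm above the bench, 9 mm below the foam's top. Axes as the caliper's when home (x to the jaws, z up). Finger recesses as deep as the cut-out cross it here: 38 mm wide along x, out to y = +-44 mm; fingers can reach down in them but should open there only to about 50 mm.
- scraper_pocket (a point): Where the scraper's origin belongs: on its cut-out's yellow floor, 5 mm above the bench, 9 mm below the foam's top. Axes as the scraper's when home (x to the blade, z up). Finger recesses as deep as the cut-out cross it here: 38 mm wide along x, out to y = +-43 mm; fingers can reach down in them but should open there only to about 50 mm.
- cutters: Small flush cutters with red handles, 134 mm long, already lying in the tray's middle cut-out, standing 3 mm proud of the foam. Origin on their underside near mid-length, x towards the jaws. Leave alone.
- reel: Reel of solder, 64 mm across and 44 mm high, white flanges, standing on the bench beyond the tools; origin at the centre of its underside. Leave alone.
- partsbox: Blue open parts box, 100 (x) by 140 (y) by 35 mm high, on the bench beyond the tools; origin at the centre of its underside. Leave alone.

How it is judged (in metres and radians):
At the end, for the whole second after the job is handed in: Caliper and scraper each lie released and at rest in their own pocket: origin within 7 mm sideways of the pocket's site and less than 2.5 mm above its floor, level within 0.06 rad face up, and along the pocket within 0.1 rad (horizontal distance between caliper and caliper_pocket below 0.007 m and z of caliper in the frame of caliper_pocket between -0.003 and 0.0025 m and angle between each of caliper, scraper's own z axis and vertical below 0.06 rad and angle between the x axis of caliper and the x axis of caliper_pocket, either way round below 0.1 rad and linear speed of each of caliper, scraper below 0.02 m/s and contact force between each of caliper, scraper and the fingers below 0.05 N and horizontal distance between scraper and scraper_pocket below 0.007 m and z of scraper in the frame of scraper_pocket between -0.003 and 0.0025 m and angle between the x axis of scraper and the x axis of scraper_pocket, either way round below 0.1 rad); the robot touches nothing.
It fails at once if the caliper was dropped (falling free faster than 0.75 m/s, about 30 mm) (linear speed of caliper above 0.75 m/s and contact force between caliper and the fingers below 0.05 N).
It fails at once if the scraper was dropped (falling free faster than 0.75 m/s, about 30 mm) (linear speed of scraper above 0.75 m/s and contact force between scraper and the fingers below 0.05 N).
It fails at once if the cutters were moved out of place (more than 15 mm) (distance of cutters from where it was at the start of the episode above 0.015 m).
It fails at once if the reel was moved more than 20 mm (distance of reel from where it was at the start of the episode above 0.02 m).
It fails at once if the parts box was moved more than 20 mm (distance of partsbox from where it was at the start of the episode above 0.02 m).
It also fails if it takes over 54 s, if anything falls off the work surface, if the arm or the gripper's body presses on something with over 40 N, if the wrist force passes 120 N, or if a joint passes its speed limit or range.

ROBOT

A 6-joint arm with a two-finger parallel gripper is mounted at the origin on the work surface. World frame = base frame: x ahead of the robot, y to its left, z up, the work surface at z = 0. Lengths are in m, angles in degrees, forces in N, time in s.
With the tool pointing down it reaches from about 0.4 to 0.825 m from the base axis. Payload 7 kg.
Tool frame: the origin (TCP) lies midway between the tips of the shut fingers; the grasp point (between the pads) lies r.grip_depth behind it (r.grip_depth is the distance from the TCP to the grasp point, in m); z points along the fingers, y is the line along which they close (so a half turn about z gives the same grasp; the last joint's range is limited). The gripper opens to 88 mm and grips with 3 to 60 N. Pads are 19 mm wide; open, the fingers measure 130 mm over their backs; the gripper's body (78 mm by 193 mm) begins 47 mm behind the grasp point.
Start: joints at [90.533, 20.546, 0.682, 0, -70.136, -16.507], TCP at [0.186, 0.649, 0.227] pointing down, gripper open.
Joint ranges: [-176.03, 176.03], [-82.01, 121.73], [-58.28, 71.71], [-173.87, 95.51], [-174.79, -0.11], [-173.66, 173.66]. Speed limits (degrees/s): [136.94, 136.94, 172.46, 180, 180, 180].

INTERFACE

Orientations are given as [roll, pitch, yaw] about the fixed x, y, z axes, in that order (R = Rz(yaw) Ry(pitch) Rx(roll)).
In Python, from plant import r gives the robot as it stands.
- The arm moves only by the shell command python3 drive.py 'ROWS' [OPENING] [FORCE]. ROWS is a JSON list of rows, 1 to 12 of them, each of 6 numbers: dx, dy, dz in m, then a rotation vector rx, ry, rz in degrees; each row is the pose to reach, as a shift and turn from the pose commanded when the command began, along the tool's axes at that moment; what a row does not reach only later rows make up. A row lasts 1/12 s, in which the tool goes at most 0.0417 m and 7.16 degrees, less where a joint would pass 70% of its speed; a pose out of reach is approached as far as the arm can. OPENING is the finger opening in m, set as the command begins (- or left out keeps the last). The fingers move at their own pace and stop on an object; FORCE is the grip in N (left out, the last holds). Time passes only in rows, so rows that do not move let the fingers close. It prints the time, the measured TCP pose, the force, the opening and the grip force at its end.
- r.get_state(): the state, without advancing time (a new reading comes with each control period).
- r.capture(name): name is "scene" or "side" or "wrist"; returns a dict with "frame" (400x640x3 uint8, red, green, blue), "z_map" (400x640 float32, m along the optical axis (not along the pixel's ray), 0 where there is no reading), "fx", "fy", "cx", "cy" (pixels), "D" ([k1, k2, p1, p2, k3] as OpenCV has them; the pictures are not rectified), "cam_to_world" (4x4, takes a point from camera to world coordinates). Camera axes: x right, y down, z forward; pixel columns grow to the right and rows downward; lengths in m; the calibration is good to about 2 mm. A picture is of the moment at which its call begins.
- r.close_job(): hands the job in; it is judged then, once.
The state is a dict: "time_s": time; "joints": joint angles; "qd": joint speeds; "joint_torque": joint torques, N m; "tcp_pos": TCP position; "eef_rot": TCP orientation; "contact_force": force on the tool from outside, world axes, zero at the start; "moment": the same for the moment, N m; "gripper_width": finger opening in m; "gripper_force": force on a finger pad.
Only numpy, scipy, OpenCV 4.12 (cv2) and the standard library are available. Lean on these libraries where they do the work, as an engineer would, in place of code of your own. Each camera call takes 0.05 s, during which the arm holds its last target. There are 200 camera calls.

## Working session

There is one attempt and no reset: what is moved stays moved. The work goes in short steps, Python scripts to look and compute and a shell command to move; the robot and the scene stay as the last step left them, time stands still between calls to the robot, and variables do not carry over. Pictures are saved under pics/ and viewed, at most 14 in all, crops included, and the job is handed in when it is done.

```bash
ls; mkdir -p pics
cat > h.py <<'E'
import numpy as np, cv2
from plant import r
def cap(n):
    c=r.capture(n); np.savez('/tmp/'+n+'.npz',**c); return c
def pts(c):
    h,w=c['z_map'].shape
    u,v=np.meshgrid(np.arange(w),np.arange(h))
    K=np.array([[c['fx'],0,c['cx']],[0,c['fy'],c['cy']],[0,0,1.]])
    n=cv2.undistortPoints(np.stack([u,v],-1).reshape(-1,1,2).astype(float),K,np.array(c['D'],float)).reshape(h,w,2)
    return n
def plane(c,z,n=None):
    n=pts(c) if n is None else n
    T=np.array(c['cam_to_world']); d=np.concatenate([n,np.ones(n.shape[:2]+(1,))],-1)@T[:3,:3].T
    return T[:3,3]+d*((z-T[2,3])/d[...,2])[...,None]
def depth(c):
    n=pts(c);T=np.array(c['cam_to_world'])
    p=np.concatenate([n,np.ones(n.shape[:2]+(1,))],-1)*c['z_map'][...,None]
    return p@T[:3,:3].T+T[:3,3]
E
python3 - <<'E'
from h import *
for n in('scene','side','wrist'):
    c=cap(n); cv2.imwrite(f'pics/{n}0.png',c['frame'][...,::-1]); print(n,np.round(c['cam_to_world'],3).tolist())
print(r.get_state(),r.grip_depth)
E
```

```text
drive.py
pics
plant.py
scene [[-0.002, 0.876, -0.482, 1.119], [1.0, -0.002, -0.009, -0.007], [-0.009, -0.482, -0.876, 0.934], [0.0, 0.0, 0.0, 1.0]]
side [[0.99, -0.104, 0.099, 0.495], [-0.144, -0.728, 0.67, -0.677], [0.002, -0.677, -0.736, 0.773], [0.0, 0.0, 0.0, 1.0]]
wrist [[-0.276, -0.931, -0.239, 0.249], [-0.961, 0.268, 0.066, 0.63], [0.002, 0.248, -0.969, 0.383], [0.0, 0.0, 0.0, 1.0]]
{'time_s': 0.15, 'joints': array([ 9.05323835e+01,  2.05826427e+01,  6.45485986e-01, -1.56416410e-02,
       -7.01351175e+01, -1.65062118e+01]), 'qd': array([ 0.02529282, -0.15660337,  0.07488546,  0.02528996, -0.0697869 ,
       -0.05639173]), 'joint_torque': array([ 2.27004653e-04, -5.83279181e+01,  2.93293995e+01,  7.00110868e+00,
        8.87788658e-03, -1.01622581e-04]), 'tcp_pos': array([0.18568461, 0.64857109, 0.22582498]), 'eef_rot': array([ 1.79926526e+02, -6.43646533e-03, -1.59791485e+01]), 'contact_force': array([-0.43402048, -0.34800043,  0.02715145]), 'moment': array([0.01157287, 0.00582421, 0.03827327]), 'gripper_force': 0.0, 'gripper_width': 0.08794906895694979} 0.0188
```

View pics/scene0.png

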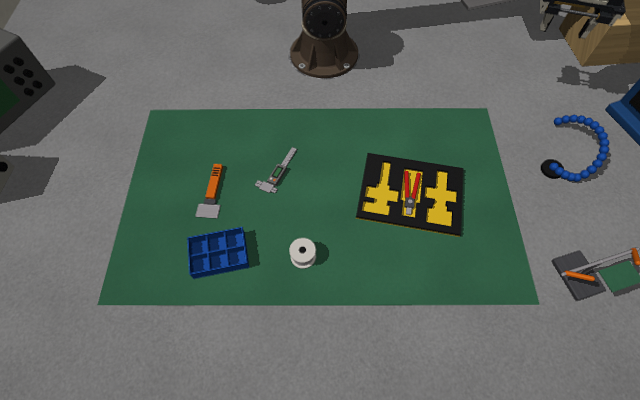

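View pics/side0.png

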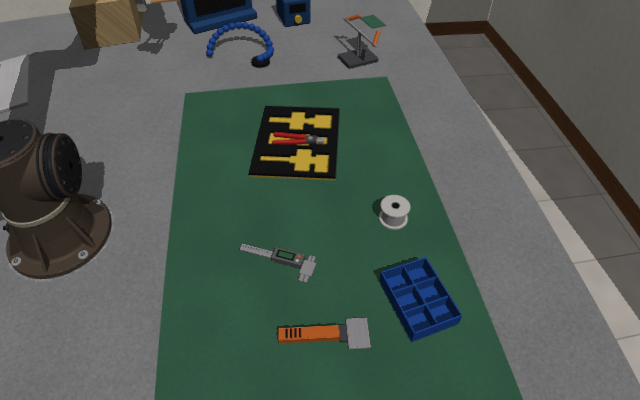

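The scene view shows the scraper at about (211,190) with its blade down, the caliper at (280,170) with its jaws at lower left, and the tray at (410,195) with the caliper cut-out on the left and the scraper's on the right. The side view agrees, with the scraper at (325,333), the caliper at (280,258) and the tray at (297,142). Next I measure from both views.

Run:
```python
from h import *
def big(m,k=1,off=0):
    n,l,s,_=cv2.connectedComponentsWithStats(m.astype(np.uint8)); o=np.argsort(-s[1:,4])[:k]+1
    return [l==i for i in o]
for n in('scene','side'):
    c=dict(np.load(f'/tmp/{n}.npz')); f=c['frame']; hsv=cv2.cvtColor(f,cv2.COLOR_RGB2HSV); H,S,V=cv2.split(hsv)
    D=depth(c)
    area=(abs(D[...,2])<.08)&(D[...,0]>.15)&(D[...,0]<.85)&(abs(D[...,1])<.7)
    def rect(name,m,z):
        P=plane(c,z)[m][:,:2]; rc=cv2.minAreaRect((P*1000).astype(np.float32)); b=cv2.boxPoints(rc)
        print(n,name,m.sum(),np.round(rc[0]),np.round(rc[1]),round(rc[2],1),'mean',np.round(P.mean(0)*1000),'zdepth',np.round(np.median(D[m][:,2]),4))
    rect('orange',big(area&(H>4)&(H<18)&(S>150))[0],.016)
    for m in big(area&(H>20)&(H<32)&(S>150),3): rect('yellow',m,.005)
    rect('black',big(area&(V<45)&(S<200)&(D[...,1]>0.05))[0],.014)
    for m in big(area&(S<45)&(V>60),5): rect('grey',m,.006)
    rect('blue',big(area&(H>105)&(H<125)&(S>120))[0],.035)
```

```text
scene orange 351 [ 528. -306.] [ 29. 113.] 85.2 mean [ 530. -306.] zdepth 0.0147
scene yellow 1055 [574. 315.] [ 85. 172.] 80.6 mean [587. 312.] zdepth 0.0042
scene yellow 962 [543. 161.] [ 90. 171.] 76.6 mean [563. 153.] zdepth 0.0044
scene yellow 446 [560. 236.] [ 54. 152.] 78.4 mean [555. 238.] zdepth 0.0044
scene black 3760 [564. 236.] [272. 213.] 78.5 mean [564. 238.] zdepth 0.0132
scene grey 30846 [502.   0.] [1395.  701.] 90.0 mean [460.  14.] zdepth -0.0003
scene grey 653 [738. -58.] [81. 66.] 0.4 mean [738. -57.] zdepth 0.0422
scene grey 593 [821. 650.] [ 78. 114.] 15.2 mean [824. 646.] zdepth 0.0137
scene grey 399 [ 477. -140.] [ 65. 166.] 70.6 mean [ 500. -139.] zdepth 0.0056
scene grey 359 [ 609. -314.] [62. 57.] 84.5 mean [ 612. -314.] zdepth 0.0034
scene blue 2371 [ 748. -265.] [111. 141.] 12.2 mean [ 749. -265.] zdepth 0.0075
side orange 901 [ 523. -309.] [ 30. 109.] 85.2 mean [ 524. -310.] zdepth 0.0153
side yellow 841 [546. 167.] [ 83. 175.] 76.0 mean [568. 158.] zdepth 0.0067
side yellow 701 [576. 324.] [ 81. 174.] 81.0 mean [588. 319.] zdepth 0.0068
side yellow 115 [540. 103.] [  5. 192.] 78.3 mean [539. 103.] zdepth 0.004
side black 3434 [560. 234.] [279. 210.] 78.4 mean [550. 222.] zdepth 0.015
side grey 20071 [501. 153.] [1091.  705.] 89.7 mean [292. 147.] zdepth 0.001
side grey 841 [752. -39.] [104.  69.] 72.7 mean [751. -40.] zdepth 0.0434
side grey 773 [ 606. -315.] [61. 53.] 84.8 mean [ 609. -316.] zdepth 0.0041
side grey 749 [ 476. -134.] [ 66. 165.] 65.7 mean [ 497. -135.] zdepth 0.0068
side grey 76 [606. 236.] [19. 49.] 67.4 mean [606. 236.] zdepth 0.0168
side blue 4124 [ 735. -274.] [111. 152.] 11.8 mean [ 735. -278.] zdepth 0.0127
```

View pics/wrist0.png

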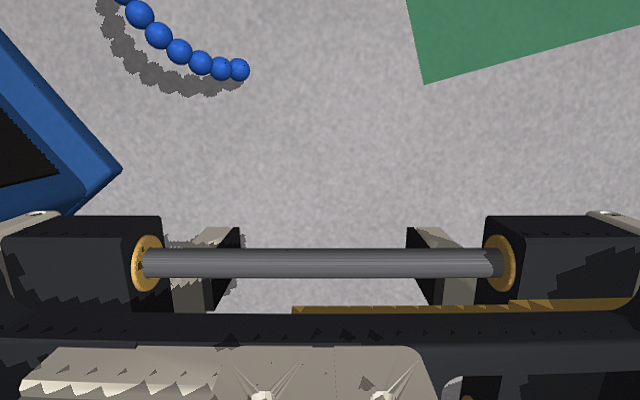

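The wrist view only shows bench edges so far. I'm moving over the tray to look closer.

```bash
python3 drive.py '[[0.36,0.3,-0.02,0,0,-4.5],[0.36,0.3,-0.02,0,0,-4.5],[0.36,0.3,-0.02,0,0,-4.5],[0.36,0.3,-0.02,0,0,-4.5],[0.36,0.3,-0.02,0,0,-4.5],[0.36,0.3,-0.02,0,0,-4.5],[0.36,0.3,-0.02,0,0,-4.5],[0.36,0.3,-0.02,0,0,-4.5],[0.36,0.3,-0.02,0,0,-4.5],[0.36,0.3,-0.02,0,0,-4.5],[0.36,0.3,-0.02,0,0,-4.5],[0.36,0.3,-0.02,0,0,-4.5]]' 0.06
python3 drive.py '[[0,0,0,0,0,0],[0,0,0,0,0,0],[0,0,0,0,0,0]]'
python3 - <<'E'
from h import *
c=cap('wrist'); cv2.imwrite('pics/w1.png',c['frame'][...,::-1]); np.savez('/tmp/tray.npz',**c); print(r.get_state()['joints'],c['fx'])
E
```

```text
time_s: 1.15
tcp_pos: [0.451, 0.2574, 0.2469]
eef_rot: [180.0, -0.0, -11.6]
contact_force: [-0.5, -0.1, -0.5]
gripper_width: 0.0604
gripper_force: 0.0
time_s: 1.4
tcp_pos: [0.4491, 0.2618, 0.2464]
eef_rot: [180.0, 0.0, -11.5]
contact_force: [-0.6, -0.1, 0.1]
gripper_width: 0.0605
gripper_force: 0.0
[ 5.19287639e+01  5.08533986e+00 -1.68990123e+01 -1.01645774e-02
 -6.80251545e+01  2.66485489e+01] 319.63519842105694
```

View pics/w1.png

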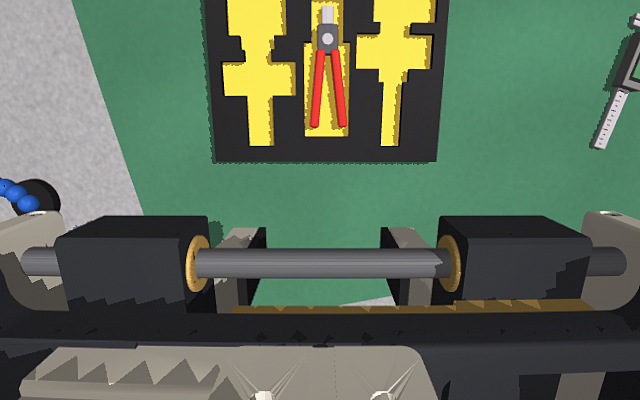

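The wrist view shows both cut-outs sharply: scraper recess at about (258,79), caliper recess at (393,52). Measuring their edges, using foam-top height for near edges and floor height for far ones.

Run:
```python
from h import *
c=dict(np.load('/tmp/tray.npz')); f=c['frame']; H,S,V=cv2.split(cv2.cvtColor(f,cv2.COLOR_RGB2HSV))
T=c['cam_to_world']; A=plane(c,.014); B=plane(c,.005)
yel=(H>18)&(H<35)&(S>120)&(V>90); yel[170:]=0
dark=(V<70); 
# front edge of the foam
u=np.arange(225,430,3); v=[np.where((H[:200,x]>50)&(H[:200,x]<90)&(S[:200,x]>80)==0)[0] for x in u]
vb=np.array([a[a<175].max() for a in v]); P=B[vb,u]*0+plane(c,0.0)[vb,u]; Q=np.polyfit(P[:,1],P[:,0],1); print('front edge base yaw',-np.degrees(np.arctan(Q[0])),'resid',np.std(P[:,0]-np.polyval(Q,P[:,1])))
for yaw in(-11.5,):
    a=np.radians(yaw); ex=np.array([np.cos(a),np.sin(a)]); ey=np.array([-np.sin(a),np.cos(a)]); o=np.array([.563,.236])
    loc=lambda X:np.stack([(X[...,:2]-o)@ex,(X[...,:2]-o)@ey],-1)
    LA,LB=loc(A),loc(B); cam=loc(T[:2,3]); print('cam',cam)
    def edges(row=None,col=None):
        m=(yel[row] if row is not None else yel[:,col]).astype(int); i=np.where(np.diff(m))[0]
        k=0 if col is not None else 1
        k=0 if col is not None else 1
        out=[]
        for j in i:
            q=(row,[j,j+1]) if row is not None else ([j,j+1],col)
            out.append((int(j),round(LA[q].mean(0)[k]*1000,1),round(LB[q].mean(0)[k]*1000,1)))
        return out
    for rr in(20,50,60,70,85,110,120,130): print('row',rr,edges(row=rr))
    for cc in(228,240,260,283,290,362,370,390,415,425): print('col',cc,edges(col=cc))
```

```text
front edge base yaw -11.512142783652692 resid 5.157088669743695e-05
cam [-0.05114809  0.00177279]
row 20 [(227, np.float64(107.9), np.float64(110.3)), (285, np.float64(43.1), np.float64(44.0)), (310, np.float64(15.2), np.float64(15.5)), (320, np.float64(4.1), np.float64(4.1)), (333, np.float64(-10.4), np.float64(-10.7)), (342, np.float64(-20.4), np.float64(-20.9)), (372, np.float64(-53.8), np.float64(-55.1)), (434, np.float64(-123.3), np.float64(-126.2))]
row 50 [(243, np.float64(91.6), np.float64(93.7)), (270, np.float64(60.9), np.float64(62.2)), (303, np.float64(23.4), np.float64(23.9)), (315, np.float64(9.8), np.float64(10.0)), (338, np.float64(-16.3), np.float64(-16.7)), (349, np.float64(-28.7), np.float64(-29.4)), (355, np.float64(-35.6), np.float64(-36.4)), (430, np.float64(-121.0), np.float64(-123.9))]
row 60 [(245, np.float64(89.9), np.float64(91.9)), (271, np.float64(60.1), np.float64(61.5)), (303, np.float64(23.6), np.float64(24.1)), (314, np.float64(11.0), np.float64(11.2)), (324, np.float64(-0.4), np.float64(-0.5)), (330, np.float64(-7.2), np.float64(-7.5)), (340, np.floa
[... 2583 characters left out ...]
), np.float64(38.8)), (61, np.float64(8.1), np.float64(9.5)), (95, np.float64(-29.3), np.float64(-28.8))]
col 290 [(61, np.float64(8.1), np.float64(9.5)), (95, np.float64(-29.3), np.float64(-28.8))]
col 362 [(33, np.float64(37.8), np.float64(39.8)), (68, np.float64(0.5), np.float64(1.7))]
col 370 [(33, np.float64(37.8), np.float64(39.9)), (68, np.float64(0.6), np.float64(1.8))]
col 390 [(145, np.float64(-87.4), np.float64(-88.2))]
col 415 [(22, np.float64(49.7), np.float64(52.0)), (34, np.float64(37.2), np.float64(39.2)), (68, np.float64(0.9), np.float64(2.1))]
col 425 [(22, np.float64(49.8), np.float64(52.1)), (34, np.float64(37.3), np.float64(39.3)), (68, np.float64(1.0), np.float64(2.2))]
```

```bash
python3 drive.py '[[0.06,0.48,0,0,0,0],[0.06,0.48,0,0,0,0],[0.06,0.48,0,0,0,0],[0.06,0.48,0,0,0,0],[0.06,0.48,0,0,0,0],[0.06,0.48,0,0,0,0],[0.06,0.48,0,0,0,0],[0.06,0.48,0,0,0,0],[0.06,0.48,0,0,0,0],[0.06,0.48,0,0,0,0],[0.06,0.48,0,0,0,0],[0.06,0.48,0,0,0,0]]'
python3 drive.py '[[0.06,0,0,0,0,0],[0.06,0,0,0,0,0],[0.06,0,0,0,0,0],[0.06,0,0,0,0,0],[0.06,0,0,0,0,0]]'
python3 - <<'E'
from h import *
c=cap('wrist'); cv2.imwrite('pics/w2.png',c['frame'][...,::-1]); np.savez('/tmp/tools.npz',**c); print(r.get_state()['joints'])
E
```

```text
time_s: 2.45
tcp_pos: [0.4125, -0.2229, 0.2466]
eef_rot: [180.0, -0.0, -11.4]
contact_force: [1.0, 0.5, 0.3]
gripper_width: 0.0602
gripper_force: 0.0
time_s: 2.87
tcp_pos: [0.4713, -0.2319, 0.2461]
eef_rot: [-180.0, 0.1, -11.4]
contact_force: [-0.0, 0.1, 0.1]
gripper_width: 0.0601
gripper_force: 0.0
[-4.79252465e+00  5.62885296e+00 -1.62858367e+01 -1.07114116e-02
 -6.81134715e+01  8.34025826e+01]
```

View pics/w2.png

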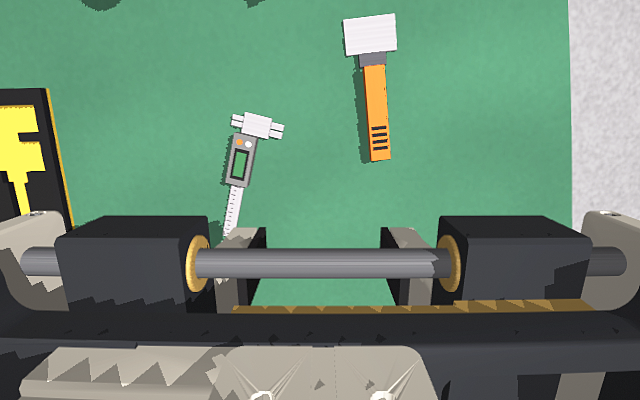

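Both tools lie face up: the scraper handle at about (377,112), and the caliper housing at (240,160) with its jaws at (258,125). Measuring both from this picture.

Run:
```python
from h import *
c=dict(np.load('/tmp/tools.npz')); f=c['frame']; H,S,V=cv2.split(cv2.cvtColor(f,cv2.COLOR_RGB2HSV)); D=depth(c)
def rep(n,m,z,raw=False):
    k,l,s,_=cv2.connectedComponentsWithStats(m.astype(np.uint8)); m=l==np.argmax(s[1:,4])+1
    P=plane(c,z)[m][:,:2]*1000; rc=cv2.minAreaRect(P.astype(np.float32)); pc=np.linalg.svd(P-P.mean(0),full_matrices=False)[2][0]
    print(n,m.sum(),np.round(rc[0],1),np.round(rc[1],1),round(rc[2],2),'mean',np.round(P.mean(0),1),'pca',round(np.degrees(np.arctan2(pc[1],pc[0])),2),'z',np.round(np.percentile(D[m][:,2],[10,50,90]),4)); return m
w=np.zeros_like(S,bool); w[90:225,215:295]=1; w2=np.zeros_like(w); w2[5:175,330:410]=1
green=(H>45)&(H<90)&(S>60)
rep('handle',w2&(H>4)&(H<18)&(S>150),.016)
rep('blade',w2&(S<40)&(V>140),.004)
cal=rep('caliper',w&~green,.006)
rep('housing(z)',cal&(D[...,2]>.011),.016)
w[188:]=0
rep('tail',cal&~w&(np.arange(400)[:,None]<222),.006)
rep('jaws',cal&(np.arange(400)[:,None]<134),.006)
```

```text
handle 614 [ 543.6 -310.8] [18.1 64. ] 85.86 mean [ 539.8 -308.8] pca 179.31 z [0.014  0.0151 0.0162]
blade 1905 [ 613.1 -316.8] [59.8 39.7] 84.95 mean [ 613.3 -316.9] pca 85.2 z [0.002  0.0031 0.0042]
caliper 2539 [ 484. -138.] [ 64.7 148.4] 64.24 mean [ 505.2 -141.4] pca 148.86 z [0.0035 0.0055 0.0155]
housing(z) 907 [ 502.9 -136.6] [27.6 64.1] 64.09 mean [ 505.1 -137.9] pca 154.78 z [0.0138 0.0149 0.0161]
tail 467 [ 447.4 -110.1] [17.2 50. ] 64.17 mean [ 447.7 -110.3] pca 152.17 z [0.0034 0.0047 0.0058]
jaws 852 [ 542.1 -165.4] [65.8 25. ] 78.38 mean [ 540.8 -163.2] pca 70.43 z [0.0034 0.0048 0.0059]
```

```bash
python3 drive.py '[[0.01,-0.1,0.05,0,0,14.5],[0.01,-0.1,0.05,0,0,14.5],[0.01,-0.1,0.09,0,0,14.5],[0.01,-0.1,0.13,0,0,14.5],[0.01,-0.1,0.17,0,0,14.5],[0.01,-0.1,0.19,0,0,14.5],[0.01,-0.1,0.2,0,0,14.5],[0.01,-0.1,0.2,0,0,14.5],[0.01,-0.1,0.2,0,0,14.5]]' 0.06
python3 - <<'E'
from h import *
c=cap('wrist'); cv2.imwrite('pics/w3.png',c['frame'][...,::-1])
s=r.get_state();p=s['tcp_pos'];a=np.radians(s['eef_rot'][2]);d=np.array([.5011,-.1357])-p[:2]
print(p,s['eef_rot'],'to go x,y tool:',d@[np.cos(a),np.sin(a)],d@[np.sin(a),-np.cos(a)],'down',p[2]-.004)
E
```

```text
time_s: 3.67
tcp_pos: [0.5018, -0.1367, 0.0479]
eef_rot: [180.0, -0.0, -25.9]
contact_force: [-0.1, 0.3, 0.1]
gripper_width: 0.0599
gripper_force: 0.0
[ 0.50263248 -0.13682297  0.04873603] [-1.79940174e+02 -1.55456902e-01 -2.59276632e+01] to go x,y tool: -0.0018692376934107257 -0.0003398861799508953 down 0.044736028453757626
```

View pics/w3.png

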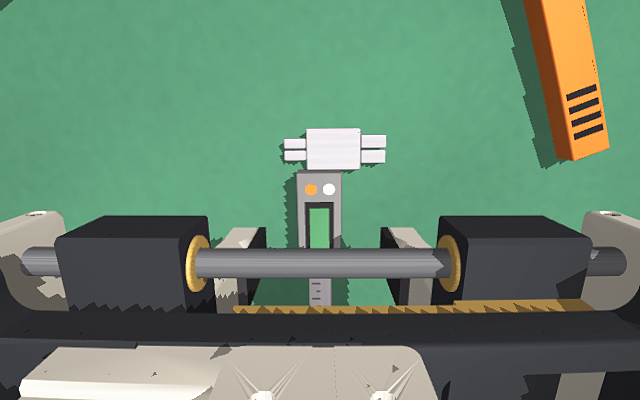

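The caliper sits centred between the fingers at about column 319, so I'm descending and gripping.

```bash
python3 drive.py '[[-0.002,0,0.02,0,0,0],[-0.002,0,0.035,0,0,0],[-0.002,0,0.043,0,0,0],[-0.002,0,0.044,0,0,0],[-0.002,0,0.044,0,0,0]]'
python3 drive.py '[[0,0,0,0,0,0],[0,0,0,0,0,0],[0,0,0,0,0,0],[0,0,0,0,0,0],[0,0,0,0,0,0],[0,0,0,0,0,0]]' 0.01 30
python3 drive.py '[[0,0,-0.02,0,0,0],[0,0,-0.05,0,0,0],[0,0,-0.09,0,0,0],[0,0,-0.12,0,0,0],[0,0,-0.14,0,0,0],[0,0,-0.14,0,0,0],[0,0,-0.14,0,0,0],[0,0,-0.14,0,0,0]]'
python3 - <<'E'
from h import *
c=cap('wrist'); cv2.imwrite('pics/w4.png',c['frame'][...,::-1]); np.savez('/tmp/held.npz',**c)
E
```

```text
time_s: 4.13
tcp_pos: [0.5002, -0.1361, 0.0038]
eef_rot: [-180.0, -0.1, -26.0]
contact_force: [-0.5, -0.0, 0.3]
gripper_width: 0.0601
gripper_force: 0.0
time_s: 4.63
tcp_pos: [0.4997, -0.1359, 0.0028]
eef_rot: [-180.0, -0.0, -26.0]
contact_force: [-0.5, 0.9, 2.3]
gripper_width: 0.0277
gripper_force: 30.0
time_s: 5.3
tcp_pos: [0.4985, -0.1359, 0.1417]
eef_rot: [180.0, 0.1, -26.0]
contact_force: [-0.8, -0.2, -1.9]
gripper_width: 0.0277
gripper_force: 30.0
```

View pics/w4.png

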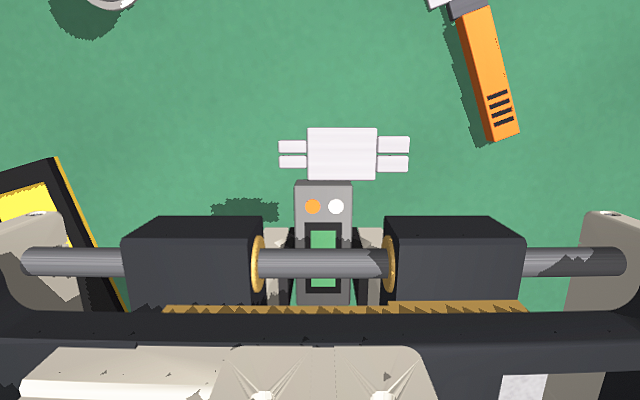

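The caliper is held, with jaws at about (342,153) and housing front edge at row 180. Checking its pose in the tool frame, which also checks the wrist calibration.

Run:
```python
from h import *
c=dict(np.load('/tmp/held.npz')); f=c['frame']; H,S,V=cv2.split(cv2.cvtColor(f,cv2.COLOR_RGB2HSV)); s=r.get_state()
p=s['tcp_pos'];a=np.radians(s['eef_rot'][2]);E=np.array([[np.cos(a),np.sin(a)],[-np.sin(a),np.cos(a)]])
D=depth(c); m=((S<40)&(V>100)); m[:120]=0;m[212:]=0;m[:,:270]=0;m[:,420:]=0
for nm,mm,z in(('jaws',m&(np.arange(400)[:,None]<179),p[2]-.0028+.006),('housing',m&(np.arange(400)[:,None]>186),p[2]-.0028+.016)):
    L=(plane(c,z)[mm][:,:2]-p[:2])@E.T*1000; print(nm,'x',np.percentile(L[:,0],[1,50,99]).round(1),'y',np.percentile(L[:,1],[.5,99.5]).round(1),cv2.minAreaRect(L.astype(np.float32))[2],'dz',np.median(D[mm][:,2])-z)
    d=D[mm]; x=(d[:,:2]-p[:2])@E.T; A=np.c_[x,np.ones(len(x))]; print('slope xy',np.linalg.lstsq(A,d[:,2],rcond=None)[0][:2])
print(s['joints'].round(1))
```

```text
jaws x [35.8 48.1 60.4] y [-41.9  20.2] 89.99555969238281 dz -0.0007559842809551909
slope xy [0.53091913 0.0544115 ]
housing x [22.  28.8 33.6] y [-14.5  12.6] 89.95462799072266 dz -0.0006396788129364728
slope xy [1.90124816 0.04801743]
[  6.5  10.  -25.8  -0.  -54.2  57.5]
```

```bash
python3 drive.py '[[-0.0663,-0.2914,0.03,0,0,-14.5],[-0.0663,-0.2914,0.03,0,0,-14.5],[-0.0663,-0.2914,0.03,0,0,-14.5],[-0.0663,-0.2914,0.03,0,0,-14.5],[-0.0663,-0.2914,0.03,0,0,-14.5],[-0.0663,-0.2914,0.03,0,0,-14.5],[-0.0663,-0.2914,0.03,0,0,-14.5],[-0.0663,-0.2914,0.03,0,0,-14.5],[-0.0663,-0.2914,0.06,0,0,-14.5],[-0.0663,-0.2914,0.09,0,0,-14.5],[-0.0663,-0.2914,0.1,0,0,-14.5],[-0.0663,-0.2914,0.1,0,0,-14.5]]'
python3 drive.py '[[0,0,0,0,0,0],[0,0,0,0,0,0],[0,0,0,0,0,0]]'
python3 - <<'E'
from h import *
s=r.get_state(); print(s['tcp_pos'],s['eef_rot'])
for n in('wrist','scene','side'): c=cap(n); np.savez(f'/tmp/hov_{n}.npz',**c); cv2.imwrite(f'pics/h_{n}.png',c['frame'][...,::-1])
cv2.imwrite('pics/w5.png',np.vstack([cv2.imread('pics/h_wrist.png')[:300],cv2.resize(cv2.imread('pics/h_side.png')[80:205,200:440],(576,300))[:, :].copy() if 0 else cv2.copyMakeBorder(cv2.resize(cv2.imread('pics/h_side.png')[80:205,200:440],(576,300)),0,0,0,64,cv2.BORDER_CONSTANT)]))
E
```

```text
time_s: 6.35
tcp_pos: [0.5646, 0.1534, 0.0385]
eef_rot: [179.7, 0.4, -11.5]
contact_force: [0.3, -1.6, -1.0]
gripper_width: 0.0281
gripper_force: 30.0
time_s: 6.6
tcp_pos: [0.5684, 0.1553, 0.0442]
eef_rot: [-179.9, -0.1, -11.5]
contact_force: [-0.2, -0.9, -1.2]
gripper_width: 0.0275
gripper_force: 30.0
[0.56843659 0.15531879 0.04416343] [-1.79907608e+02 -1.15146264e-01 -1.14819646e+01]
```

View pics/w5.png

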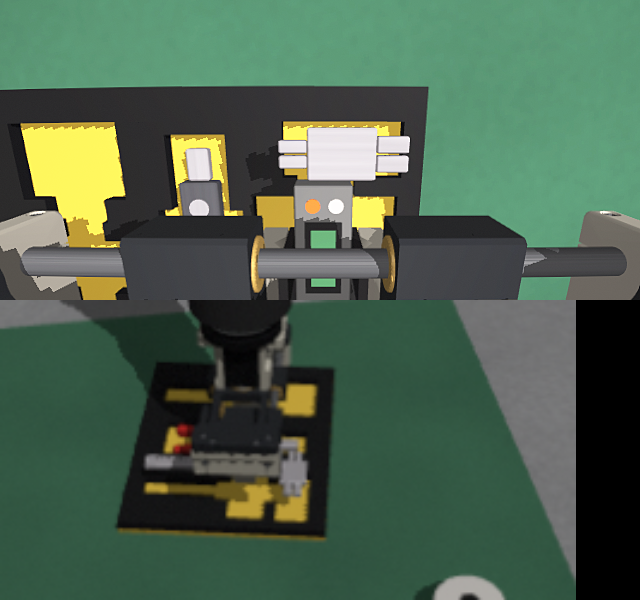

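Hovering, the jaw end of the cut-out spans columns 283–405 with its top edge at row 122, and the held jaws span columns 279–409, rows 128–180. Measuring one against the other.

Run:
```python
from h import *
c=dict(np.load('/tmp/hov_wrist.npz')); f=c['frame']; H,S,V=cv2.split(cv2.cvtColor(f,cv2.COLOR_RGB2HSV))
s=r.get_state();p=s['tcp_pos'];a=np.radians(-11.5);E=np.array([[np.cos(a),np.sin(a)],[-np.sin(a),np.cos(a)]])
loc=lambda z:(plane(c,z)[...,:2]-p[:2])@E.T*1000
cam=(c['cam_to_world'][:2,3]-p[:2])@E.T*1000; print('cam',cam)
yel=(H>17)&(H<35)&(S>110)&(V>60); yel[:,:265]=0; yel[:,440:]=0; yel[215:]=0
B,A=loc(.005),loc(.014); J=loc(p[2]-.0028+.006)
for rr in(124,126,130,160,185,205,210):
    i=np.where(yel[rr])[0]; print('row',rr,i[[0,-1]],'floor y',B[rr,i[[0,-1]],1].round(1),'top y',A[rr,i[[0,-1]],1].round(1))
for cc in(290,320,350,380,400):
    i=np.where(yel[:170,cc])[0]; print('col',cc,i[[0,-1]],'floor x',B[i[0],cc,0].round(1),'top',A[i[0],cc,0].round(1))
for cc in(268,280,388):
    i=np.where(yel[182:,cc])[0]+182; print('recess col',cc,i[[0,-1]],'floor x',B[i[[0]],cc,0].round(1),'top',A[i[0],cc,0].round(1))
m=(S<40)&(V>100); m[:120]=0;m[179:]=0;m[:,:270]=0;m[:,420:]=0
print('jaws x',np.percentile(J[m][:,0],[.5,99.5]),'y',np.percentile(J[m][:,1],[.5,99.5]))
```

```text
cam [65.6990025 -0.8443746]
row 124 [283 400] floor y [ 23.3 -47.1] top y [ 22.2 -45. ]
row 126 [283 400] floor y [ 23.3 -47.2] top y [ 22.2 -45. ]
row 130 [283 400] floor y [ 23.4 -47.3] top y [ 22.3 -45.2]Traceback (most recent call last):
  File "<stdin>", line 9, in <module>
IndexError: index 0 is out of bounds for axis 0 with size 0
```

Run:
```python
from h import *
c=dict(np.load('/tmp/hov_wrist.npz')); f=c['frame']; H,S,V=cv2.split(cv2.cvtColor(f,cv2.COLOR_RGB2HSV))
s=r.get_state();p=s['tcp_pos'];print(p);a=np.radians(-11.5);E=np.array([[np.cos(a),np.sin(a)],[-np.sin(a),np.cos(a)]])
loc=lambda z:(plane(c,z)[...,:2]-p[:2])@E.T*1000
yel=(H>17)&(H<35)&(S>110)&(V>60)
B,A=loc(.005),loc(.014); J=loc(p[2]-.0028+.006)
for cc in(290,320,350,380,398,262,275,385,392):
    i=np.where(np.diff(yel[100:240,cc].astype(int)))[0]+101; print('col',cc,i,'floor x',B[i,cc,0].round(1),'top',A[i,cc,0].round(1))
m=(S<40)&(V>100); m[:120]=0;m[179:]=0;m[:,:270]=0;m[:,420:]=0
print('jaws x',np.percentile(J[m][:,0],[.5,99.5]),'y',np.percentile(J[m][:,1],[.5,99.5]))
```

```text
[0.56798155 0.15522363 0.04384562]
col 290 [121 140 154 155 169 175 196 228] floor x [62.5 51.2 42.7 42.1 33.4 29.6 16.1 -5.4] top [62.6 51.8 43.7 43.1 34.8 31.2 18.3 -2.2]
col 320 [121 127] floor x [62.4 58.9] top [62.6 59.2]
col 350 [121 127 181 182] floor x [62.4 58.9 25.8 25.1] top [62.6 59.2 27.6 27. ]
col 380 [121 136 153 155 172 176 196 228] floor x [62.5 53.6 43.3 42.1 31.5 29.  16.1 -5.4] top [62.6 54.2 44.3 43.2 33.1 30.6 18.3 -2.2]
col 398 [122 136 154 155 174 175] floor x [61.9 53.6 42.7 42.1 30.2 29.6] top [62.1 54.2 43.8 43.2 31.9 31.3]
col 262 [196 223 237] floor x [ 16.1  -2.  -11.7] top [18.3  1.1 -8.2]
col 275 [196 228] floor x [16.1 -5.4] top [18.3 -2.2]
col 385 [121 136 153 155 172 176 196 216 235] floor x [ 62.5  53.6  43.3  42.1  31.5  29.   16.1   2.8 -10.3] top [62.6 54.2 44.3 43.2 33.1 30.6 18.3  5.6 -6.8]
col 392 [122 136 154 155 173 176 196 216] floor x [61.9 53.6 42.7 42.1 30.9 29.  16.1  2.8] top [62.1 54.2 43.8 43.2 32.5 30.6 18.3  5.6]
jaws x [35.81168631 59.90252425] y [-41.73132066  20.41775137]
```

Correction: about −1.1 mm in tool x and +0.9 mm in tool y. I'm descending in two stages while watching the force.

```bash
python3 drive.py '[[-0.001,0.001,0,0,0,0],[-0.001,0.001,0.01,0,0,0],[-0.001,0.001,0.018,0,0,0],[-0.001,0.001,0.024,0,0,0],[-0.001,0.001,0.027,0,0,0],[-0.001,0.001,0.027,0,0,0],[-0.001,0.001,0.027,0,0,0]]'
python3 drive.py '[[0,0,0.002,0,0,0],[0,0,0.004,0,0,0],[0,0,0.006,0,0,0],[0,0,0.007,0,0,0],[0,0,0.008,0,0,0],[0,0,0.008,0,0,0],[0,0,0.008,0,0,0]]'
```

```text
time_s: 7.33
tcp_pos: [0.566, 0.1541, 0.0151]
eef_rot: [180.0, 0.0, -11.5]
contact_force: [-1.0, 0.1, -1.0]
gripper_width: 0.0277
gripper_force: 30.0
time_s: 7.92
tcp_pos: [0.5661, 0.1543, 0.0079]
eef_rot: [-180.0, -0.0, -11.5]
contact_force: [-2.7, -0.1, 3.0]
gripper_width: 0.0278
gripper_force: 30.0
```

It is at floor height with a light contact. Releasing and retreating.

```bash
python3 drive.py '[[0,0,0,0,0,0],[0,0,0,0,0,0],[0,0,0,0,0,0],[0,0,0,0,0,0]]' 0.042
python3 drive.py '[[0,0,-0.01,0,0,0],[0,0,-0.03,0,0,0],[0,0,-0.07,0,0,0],[0,0,-0.11,0,0,0],[0,0,-0.15,0,0,0],[0,0,-0.17,0,0,0],[0,0,-0.17,0,0,0],[0,0,-0.17,0,0,0]]'
python3 - <<'E'
from h import *
c=cap('wrist'); s=r.get_state();p=s['tcp_pos'];cv2.imwrite('pics/w6.png',np.vstack([c['frame'][:230],]) [...,::-1])
D=depth(c)
f=c['frame'];H,S,V=cv2.split(cv2.cvtColor(f,cv2.COLOR_RGB2HSV));m=(S<40)&(V>100)&(D[...,2]<.03);m[:,:280]=0;m[:,420:]=0;m[225:]=0
k,l,st,_=cv2.connectedComponentsWithStats(m.astype(np.uint8));print([(list(map(int,st[i])),float(np.median(D[l==i][:,2]).round(4))) for i in range(1,k) if st[i,4]>60])
d=np.array([.5435,-.3105])-p[:2];a=np.radians(s['eef_rot'][2]);print(p,d@[np.cos(a),np.sin(a)],d@[np.sin(a),-np.cos(a)])
E
```

```text
time_s: 8.25
tcp_pos: [0.5663, 0.1543, 0.0075]
eef_rot: [-180.0, -0.0, -11.5]
contact_force: [-0.5, 0.2, 0.6]
gripper_width: 0.0415
gripper_force: 0.0
time_s: 8.92
tcp_pos: [0.5668, 0.1547, 0.1801]
eef_rot: [-179.8, -0.2, -11.5]
contact_force: [0.3, -0.3, 0.4]
gripper_width: 0.0418
gripper_force: 0.0
[([303, 122, 63, 103, 2451], 0.0106)]
[0.56597754 0.15428679 0.17836197] 0.07049809112847305 0.4599587144631003
```

View pics/w6.png

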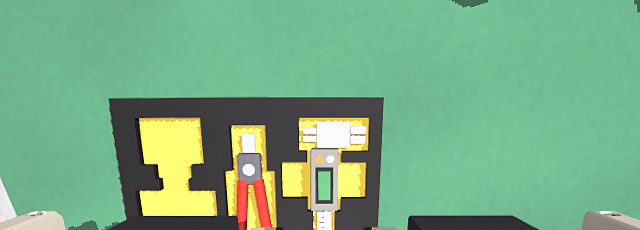

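The caliper lies home, jaw tops at z ≈ 0.011 and level in the cut-out. Going to the scraper.

```bash
python3 drive.py '[[0.0705,0.46,0,0,0,-6.5],[0.0705,0.46,0,0,0,-6.5],[0.0705,0.46,0,0,0,-6.5],[0.0705,0.46,0,0,0,-6.5],[0.0705,0.46,0,0,0,-6.5],[0.0705,0.46,0,0,0,-6.5],[0.0705,0.46,0,0,0,-6.5],[0.0705,0.46,0.0,0,0,-6.5],[0.0705,0.46,0.0,0,0,-6.5],[0.0705,0.46,0.03,0,0,-6.5],[0.0705,0.46,0.06,0,0,-6.5],[0.0705,0.46,0.09,0,0,-6.5]]' 0.06
python3 drive.py '[[0,0,0.02,0,0,0],[0,0,0.03,0,0,0],[0,0,0.03,0,0,0],[0,0,0.03,0,0,0],[0,0,0.03,0,0,0]]'
python3 - <<'E'
from h import *
c=cap('wrist'); s=r.get_state();p=s['tcp_pos'];a=np.radians(s['eef_rot'][2]);E=np.array([[np.cos(a),np.sin(a)],[-np.sin(a),np.cos(a)]])
H,S,V=cv2.split(cv2.cvtColor(c['frame'],cv2.COLOR_RGB2HSV))
L=lambda z:(plane(c,z)[...,:2]-p[:2])@E.T*1000
for n,m,z in(('blade',(S<40)&(V>110),.004),('handle',(H>4)&(H<18)&(S>180)&(V>120),.016)):
    m[210:]=0; k,l,st,_=cv2.connectedComponentsWithStats(m.astype(np.uint8)); q=L(z)[l==np.argmax(st[1:,4])+1]; print(n,cv2.minAreaRect(q.astype(np.float32)))
print(p,s['eef_rot'],s['joints'].round(1)); cv2.imwrite('pics/w7.png',c['frame'][:300,:,::-1])
E
```

```text
time_s: 9.97
tcp_pos: [0.5444, -0.3102, 0.0981]
eef_rot: [179.9, -0.2, -5.1]
contact_force: [1.7, 0.1, -0.5]
gripper_width: 0.06
gripper_force: 0.0
time_s: 10.38
tcp_pos: [0.5452, -0.306, 0.0692]
eef_rot: [180.0, -0.1, -4.9]
contact_force: [0.2, 0.8, -0.9]
gripper_width: 0.0602
gripper_force: 0.0
blade ((68.79866790771484, -4.845516204833984), (59.58798599243164, 39.213897705078125), 89.97361755371094)
handle ((18.601041793823242, -4.840215682983398), (31.775638580322266, 23.264442443847656), 0.8010880947113037)
[ 0.54538241 -0.30600631  0.06956041] [ 1.79962725e+02 -1.56261032e-01 -4.88993946e+00] [-11.4  23.7 -16.9   0.  -49.2  96.5]
```

View pics/w7.png

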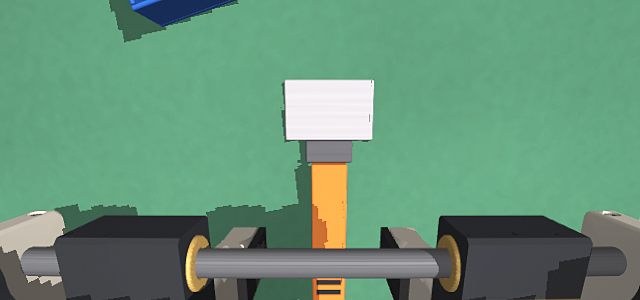

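The scraper blade is at about (329,110) with the handle between the fingers, so about 4 mm of sideways correction. Descending and gripping.

```bash
python3 drive.py '[[-0.001,0.004,0.02,0,0,0],[-0.001,0.004,0.04,0,0,0],[-0.001,0.004,0.055,0,0,0],[-0.001,0.004,0.062,0,0,0],[-0.001,0.004,0.066,0,0,0],[-0.001,0.004,0.066,0,0,0],[-0.001,0.004,0.066,0,0,0]]'
python3 drive.py '[[0,0,0,0,0,0],[0,0,0,0,0,0],[0,0,0,0,0,0],[0,0,0,0,0,0],[0,0,0,0,0,0],[0,0,0,0,0,0]]' 0.01 40
python3 drive.py '[[0,0,-0.02,0,0,0],[0,0,-0.05,0,0,0],[0,0,-0.09,0,0,0],[0,0,-0.12,0,0,0],[0,0,-0.12,0,0,0],[0,0,-0.12,0,0,0],[0,0,-0.12,0,0,0]]'
cat > m.py <<'E'
from h import *
def meas(zu):  # zu: underside below TCP
    c=cap('wrist'); np.savez('/tmp/m.npz',**c); s=r.get_state();p=s['tcp_pos'];a=np.radians(s['eef_rot'][2]);E=np.array([[np.cos(a),np.sin(a)],[-np.sin(a),np.cos(a)]])
    H,S,V=cv2.split(cv2.cvtColor(c['frame'],cv2.COLOR_RGB2HSV)); D=depth(c)
    L=lambda z:(plane(c,z)[...,:2]-p[:2])@E.T*1000
    m=(S<40)&(V>110); m[210:]=0; m[:,:200]=0; m[:,450:]=0; k,l,st,_=cv2.connectedComponentsWithStats(m.astype(np.uint8)); m=l==np.argmax(st[1:,4])+1
    z=p[2]-zu+.004; q=L(z)[m]; print('blade',cv2.minAreaRect(q.astype(np.float32)))
    me=cv2.erode(m.astype(np.uint8),np.ones((9,9)))>0; d=D[me]; x=(d[:,:2]-p[:2])@E.T; C=np.linalg.lstsq(np.c_[x-x.mean(0),np.ones(len(x))],d[:,2],rcond=None)[0]; print('blade z - expected',C[2]-z,'slope',C[:2])
    print(p,s['eef_rot']); return c,s,L
E
python3 -c "
from m import *
c,s,L=meas(.003)
p=s['tcp_pos'];a=np.radians(s['eef_rot'][2]);d=np.array([.569,.3128])-p[:2];print(d@[np.cos(a),np.sin(a)],d@[np.sin(a),-np.cos(a)])"
```

```text
time_s: 11.02
tcp_pos: [0.5435, -0.3103, 0.0029]
eef_rot: [180.0, -0.1, -4.9]
contact_force: [-0.3, -0.3, -0.4]
gripper_width: 0.0602
gripper_force: 0.0
time_s: 11.52
tcp_pos: [0.5426, -0.3103, 0.0018]
eef_rot: [180.0, -0.0, -5.0]
contact_force: [0.1, 0.4, -0.3]
gripper_width: 0.0253
gripper_force: 0.0
time_s: 12.1
tcp_pos: [0.542, -0.31, 0.1212]
eef_rot: [-180.0, 0.0, -5.0]
contact_force: [-0.4, 0.7, -2.2]
gripper_width: 0.0237
gripper_force: 40.0
blade ((72.15513610839844, -0.6762866973876953), (59.48832321166992, 39.258907318115234), 89.96796417236328)
blade z - expected 0.00038848470904782884 slope [-0.03030121 -0.0023512 ]
[ 0.54166063 -0.30989157  0.12049145] [-1.79957456e+02  1.10693745e-01 -4.99729998e+00]
-0.02700646354189698 -0.6227060995961208
```

```bash
python3 drive.py '[[-0.022,-0.48,0,0,0,0],[-0.022,-0.48,0,0,0,0],[-0.022,-0.48,0,0,0,0],[-0.022,-0.48,0,0,0,0],[-0.022,-0.48,0,0,0,0],[-0.022,-0.48,0,0,0,0],[-0.022,-0.48,0,0,0,0],[-0.022,-0.48,0,0,0,0],[-0.022,-0.48,0,0,0,0],[-0.022,-0.48,0,0,0,0],[-0.022,-0.48,0,0,0,0],[-0.022,-0.48,0,0,0,0]]'
python3 drive.py '[[-0.007,-0.1433,0,0,0,6.5],[-0.007,-0.1433,0,0,0,6.5],[-0.007,-0.1433,0,0,0,6.5],[-0.007,-0.1433,0.01,0,0,6.5],[-0.007,-0.1433,0.03,0,0,6.5],[-0.007,-0.1433,0.06,0,0,6.5],[-0.007,-0.1433,0.075,0,0,6.5],[-0.007,-0.1433,0.075,0,0,6.5],[-0.007,-0.1433,0.075,0,0,6.5],[-0.007,-0.1433,0.075,0,0,6.5]]'
python3 - <<'E'
from m import *
c,s,L=meas(.002)
B,A=L(.005),L(.014); H,S,V=cv2.split(cv2.cvtColor(c['frame'],cv2.COLOR_RGB2HSV)); yel=(H>17)&(H<35)&(S>110)&(V>60)
for rr in(60,70,75,80,85,90,110): 
    i=np.where(np.diff(yel[rr].astype(int)))[0]+1; print('row',rr,i,B[rr,i,1].round(1),A[rr,i,1].round(1))
for cc in(260,290,320,350,380): 
    i=np.where(np.diff(yel[:230,cc].astype(int)))[0]+1; print('col',cc,i,B[i,cc,0].round(1),A[i,cc,0].round(1))
cv2.imwrite('pics/w8.png',c['frame'][:300,:,::-1])
E
```

```text
time_s: 13.15
tcp_pos: [0.5617, 0.1734, 0.1201]
eef_rot: [179.9, 0.1, -4.8]
contact_force: [0.1, -0.6, -0.1]
gripper_width: 0.0234
gripper_force: 40.0
time_s: 13.98
tcp_pos: [0.5682, 0.3132, 0.047]
eef_rot: [180.0, -0.0, -11.5]
contact_force: [-0.7, 1.1, -0.1]
gripper_width: 0.0233
gripper_force: 40.0
blade ((71.53971862792969, -1.2494678497314453), (58.73535919189453, 38.67025375366211), 89.97701263427734)
blade z - expected -0.0016386270597498684 slope [-0.04876017 -0.00284123]
[0.56852144 0.3134907  0.04768679] [-1.79947176e+02 -6.13370836e-02 -1.14652092e+01]
row 60 [] [] []
row 70 [550 619] [-137.1 -180.8] [-131.  -172.7]
row 75 [549 577 579] [-136.9 -154.5 -155.7] [-130.8 -147.5 -148.7]
row 80 [430 485 549 569 628] [ -64.9  -98.  -137.4 -149.9 -187.9] [ -62.   -93.6 -131.2 -143.2 -179.4]
row 85 [430 485 548 568] [ -65.1  -98.3 -137.2 -149.8] [ -62.2  -93.9 -131.  -143.1]
row 90 [429 485] [-64.7 -98.6] [-61.8 -94.2]
row 110 [427 443 469 483 545 564] [ -64.3  -74.1  -90.1  -98.7 -137.6 -149.8] [ -61.5  -70.8  -86.1  -94.3 -131.5 -143.1]
col 260 [192 216] [17.3  1.2] [19.5  4.1]
col 290 [144 146 192 227] [47.8 46.6 17.3 -6.4] [48.6 47.4 19.5 -3.2]
col 320 [] [] []
col 350 [192 228] [17.3 -7.2] [19.5 -3.9]
col 380 [192 216] [17.3  1.1] [19.4  4. ]
```

View pics/w8.png

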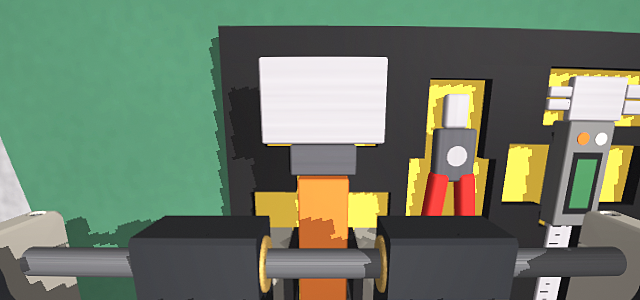

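The blade at (323,100) sits over its cut-out and the scraper recess shows at rows 192–228. I still need the recess ends for the sideways fit.

Run:
```python
from h import *
c=dict(np.load('/tmp/m.npz')); s=r.get_state();p=s['tcp_pos'];a=np.radians(-11.5);E=np.array([[np.cos(a),np.sin(a)],[-np.sin(a),np.cos(a)]])
L=lambda z:(plane(c,z)[...,:2]-p[:2])@E.T*1000
H,S,V=cv2.split(cv2.cvtColor(c['frame'],cv2.COLOR_RGB2HSV)); yel=(H>17)&(H<35)&(S>110)&(V>60)
B,A=L(.005),L(.014)
for rr in(196,200,204,208,212):
    i=np.where(np.diff(yel[rr].astype(int)))[0]+1; print(rr,i,B[rr,i,1].round(1))
print(p)
```

```text
196 [255 298 348 389 407 424 446 454 475 484 502 541 600 622] [  42.4   14.7  -17.4  -43.8  -55.5  -66.5  -80.9  -86.1  -99.9 -105.9
 -117.8 -144.  -184.8 -200.4]
200 [255 298 348 388 406 424 445 454 475 484 501 540 599 622] [  42.6   14.8  -17.5  -43.3  -55.   -66.7  -80.5  -86.4 -100.2 -106.2
 -117.5 -143.8 -184.7 -201. ]
204 [255 299 348 388 406 423 444 454 475 483] [  42.7   14.2  -17.5  -43.5  -55.2  -66.3  -80.1  -86.7 -100.6 -105.9]
208 [255 299 348 388 406 422 443 454 475 483] [  42.9   14.2  -17.6  -43.6  -55.4  -65.9  -79.7  -86.9 -100.9 -106.2]
212 [255 298 348 388 406 421 442 454 475 482] [  43.    14.9  -17.6  -43.7  -55.5  -65.4  -79.3  -87.2 -101.2 -105.9]
[0.56852144 0.3134907  0.04768679]
```

Correction: about −1 mm in tool x and −1 mm in tool y. Lowering in two stages.

```bash
python3 drive.py '[[-0.001,-0.001,0,0,0,0],[-0.001,-0.001,0.01,0,0,0],[-0.001,-0.001,0.02,0,0,0],[-0.001,-0.001,0.027,0,0,0],[-0.001,-0.001,0.03,0,0,0],[-0.001,-0.001,0.03,0,0,0],[-0.001,-0.001,0.03,0,0,0]]'
python3 drive.py '[[0,0,0.002,0,0,0],[0,0,0.004,0,0,0],[0,0,0.006,0,0,0],[0,0,0.008,0,0,0],[0,0,0.009,0,0,0],[0,0,0.01,0,0,0],[0,0,0.01,0,0,0],[0,0,0.01,0,0,0]]'
```

```text
time_s: 14.62
tcp_pos: [0.5669, 0.3142, 0.0162]
eef_rot: [180.0, 0.0, -11.5]
contact_force: [0.5, -1.2, -1.1]
gripper_width: 0.0236
gripper_force: 40.0
time_s: 15.28
tcp_pos: [0.5669, 0.3143, 0.0079]
eef_rot: [-180.0, -0.0, -11.5]
contact_force: [-4.0, -1.4, 8.2]
gripper_width: 0.0236
gripper_force: 40.0
```

```bash
python3 drive.py '[[0,0,0,0,0,0],[0,0,0,0,0,0],[0,0,0,0,0,0],[0,0,0,0,0,0]]' 0.042
python3 drive.py '[[0,0,-0.01,0,0,0],[0,0,-0.03,0,0,0],[-0.02,0.03,-0.07,0,0,0],[-0.05,0.06,-0.11,0,0,0],[-0.08,0.08,-0.15,0,0,0],[-0.08,0.08,-0.17,0,0,0],[-0.08,0.08,-0.17,0,0,0],[-0.08,0.08,-0.17,0,0,0],[-0.08,0.08,-0.17,0,0,0]]'
python3 - <<'E'
from h import *
c=cap('wrist'); D=depth(c); f=c['frame'];H,S,V=cv2.split(cv2.cvtColor(f,cv2.COLOR_RGB2HSV)); cv2.imwrite('pics/w9.png',f[:300,:,::-1])
a=np.radians(-11.5);E=np.array([[np.cos(a),np.sin(a)],[-np.sin(a),np.cos(a)]])
def pl(n,m,z,o):
    m[205:]=0; k,l,st,_=cv2.connectedComponentsWithStats(m.astype(np.uint8)); m=l==np.argmax(st[1:,4])+1
    rc=cv2.minAreaRect(((plane(c,z)[m][:,:2]-o)@E.T*1000).astype(np.float32)); print(n,np.round(rc[0],1),np.round(rc[1],1),round(rc[2],2),'z',np.percentile(D[m][:,2],[5,50,95]).round(4))
b=(D[...,2]<.04)
left=np.arange(640)[None]<0
P=(D[...,:2]-[.563,.236])@E.T
pl('blade',b&(S<45)&(V>110)&(P[...,1]>.03),.009,np.array([.569,.3128]))
pl('handle',b&(H>4)&(H<18)&(S>150)&(P[...,1]>.03),.021,np.array([.569,.3128]))
pl('caliper',b&(S<45)&(V>80)&(P[...,1]<-.03),.011,np.array([.5672,.1539]))
E
```

```text
time_s: 15.62
tcp_pos: [0.5671, 0.3144, 0.0066]
eef_rot: [-180.0, -0.0, -11.5]
contact_force: [-0.2, -0.2, -0.0]
gripper_width: 0.0409
gripper_force: 0.0
time_s: 16.37
tcp_pos: [0.4728, 0.2523, 0.1789]
eef_rot: [-179.8, -0.1, -11.5]
contact_force: [0.2, -0.1, -0.7]
gripper_width: 0.0418
gripper_force: 0.0
blade [ -7.  225.2] [203.6 108.9] 0.16 z [-0.0024 -0.0012  0.0001]
handle [-19.8  -1.5] [ 27.1 108.1] 89.86 z [0.0092 0.0197 0.0211]
caliper [-24. -11.] [162.7  63.3] 0.67 z [0.0089 0.0105 0.0209]
```

View pics/w9.png

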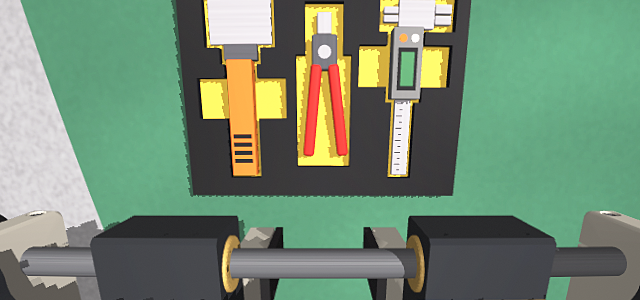

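Both tools lie in their cut-outs: handle centre 0.2 mm off along x and 1.5 mm in y, top at about 0.020. A quick depth check that the blade and tail are level too, then I hand in.

Run:
```python
from h import *
c=dict(np.load('/tmp/wrist.npz')); D=depth(c)
for n,(u,v),e in(('blade',(238,25),.009),('blade tip',(238,5),.009),('handle front',(240,75),.021),('handle tail',(245,168),.021),('cal tail',(399,140),.011),('cal tail end',(399,168),.011),('housing',(407,93),.021),('jaws',(417,15),.011),('foam',(280,120),.014)):
    print(n,np.median(D[v-3:v+4,u-3:u+4,2]).round(4),e)
s=r.get_state();print(s['qd'].round(2),s['time_s'])
```

```text
blade 0.0082 0.009
blade tip 0.008 0.009
handle front 0.0201 0.021
handle tail 0.02 0.021
cal tail 0.0101 0.011
cal tail end 0.0102 0.011
housing 0.0203 0.021
jaws 0.0101 0.011
foam 0.0124 0.014
[-0.12  2.24 -0.53 -0.01  0.28  0.04] 16.4167
```

All heights are uniformly about 0.9 mm low, which is calibration bias, so both tools are flat and home.

```bash
python3 drive.py '[[0,0,0,0,0,0],[0,0,0,0,0,0],[0,0,0,0,0,0]]'; python3 -c "
from plant import r
print(r.close_job())"
```

```text
time_s: 16.67
tcp_pos: [0.4726, 0.2517, 0.1755]
eef_rot: [179.9, 0.1, -11.5]
contact_force: [0.5, 0.3, -0.3]
gripper_width: 0.0421
gripper_force: 0.0
the job is handed in; nothing more can be done
None
```

The caliper and the scraper were set down in their own cut-outs and measured flat, face up and fully home; I handed the job in at about 17 s of the 54 s, and it returned no verdict.

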